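# Tip the standing die down and shut the drawer

### The arm

A 7-joint arm with a two-finger parallel gripper is mounted at the origin on the work surface. World frame = base frame: x ahead of the robot, y to its left, z up, the work surface at z = 0. Lengths are in m, angles in rad, forces in N, time in s.
With the tool pointing down it reaches from about 0.4 to 0.9 m from the base axis. Payload 5.6 kg.
Tool frame: the origin (TCP) lies midway between the tips of the shut fingers; the grasp point (between the pads) lies 19 mm behind it; z points along the fingers, y is the direction in which the jaws open and shut (so a half turn about z gives the same grasp; the last joint's range is limited). The gripper opens to 92 mm and grips with 3 to 60 N. Pads are 20 mm wide; open, the fingers measure 128 mm over their backs; the gripper's body (75 mm by 189 mm) begins 69 mm behind the grasp point.
Start: joints at [1.085, 0.468, -0.012, 1.603, 0.006, 1.071, -0.056], TCP at [0.278, -0.587, 0.215] pointing down, gripper open.
Joint ranges: [-2.53, 2.53], [-0.31, 2.02], [-1.57, 1.55], [0.28, 2.44], [-1.29, 4.43], [0.15, 1.84], [-2.92, 2.92]. Speed limits (rad/s): [2.57, 2.57, 3.14, 3.14, 3.14, 3.14, 3.14].

### API

Orientations are given as a unit quaternion [x, y, z, w].
In Python, from station import env, eoat, kinematics, camera, get_calibration, search_frame, place_of, current_time_s, current_joints, current_joint_velocities, current_effort, current_position, current_orientation, current_force, current_moment, current_width gives the robot as it stands. The module is installed in compiled form; this text tells all that it offers. Calls block until the motion is done:
- env.movep(position, orientation): joint-space move of the TCP to a pose.
- env.move_linear(position, velocity=0.15, orientation=None): straight line of the TCP; orientation=None keeps the orientation; velocity is the mean speed in m/s.
- env.movej(angles): joint-space move.
- eoat.ungrasp() and eoat.close_gripper(squeeze=None): open the fingers fully, or close them until they stop; squeeze is the grip in N (None keeps the last).
- env.dwell(seconds).
- kinematics.solve_ik(position, orientation): joint angles nearest the present ones, or None.
- camera(name): name is "scene" or "top" or "wrist"; returns (picture, depth): 480x640x3 uint8, blue, green, red; 480x640 float32, m along the optical axis (not along the pixel's ray), 0 where there is no reading.
- get_calibration(name): a dict with "fx", "fy", "cx", "cy" (pixels), "R" (3x3) and "t" (3): a world point X has camera coordinates R X + t; the wrist camera has in their place "T_tool_cam" (4x4, takes a point from camera to tool coordinates, whose origin is the TCP and whose axes are the flange's). Camera axes: x right, y down, z forward; pixel columns grow to the right and rows downward; lengths in m; the calibration is good to about 2 mm. A picture is of the moment at which its call begins: read the wrist's pose just before it. get_calibration takes no time and is no camera call.
A pose or a line that the arm cannot do raises env.PlanningError and nothing moves.
- env.job_done(): hands the job in, once; it reports no verdict.
Trained networks look in the newest picture that a camera, given by its name, has taken for a name from the list of things; names that differ only in an ending like _2 or _b are one class to them, and where a whole thing is asked for, a point or a joint stands for the part that bears it (a point fixed in the world has none). Each returns a list of dicts, best first, with "conf" (0 to 1); they miss things now and then, are a little off and sometimes report something else, mostly with a low value. They report only what shows in the picture. A call takes as long as a camera call. They do not tell look-alikes from the thing itself.
- search_frame(thing, camera): "extent" ([left, top, right, bottom] in pixels, round what is visible of it).
- place_of(thing, camera): "at" ([row, column] in pixels: a listed point, or the origin of a listed thing).
Readings, each from a call of its own:
- current_time_s(): time.
- current_joints(): joint angles.
- current_joint_velocities(): joint speeds.
- current_effort(): joint torques, N m.
- current_position(): TCP position.
- current_orientation(): TCP orientation.
- current_force(): force on the tool from outside, world axes, zero at the start.
- current_moment(): the same for the moment, N m.
- current_width(): opening from 0.0 (shut) to 1.0 (fully open).
Only numpy, scipy, OpenCV 4.12 (cv2) and the standard library are available. Lean on these libraries where they do the work, as an engineer would, in place of code of your own. Each camera call takes 0.05 s, during which the arm holds its last target. There are 200 camera calls.

### The job

The drawer of the tooling rack cannot shut because a steel hemming die segment stands on end in it, taller than the opening. With the drawer left open, push the die over sideways with your fingertips so that it lies flat across the drawer, its top falling toward the middle; then push the drawer fully shut. Do not pick anything up, leave the bronze bushing in the drawer standing, and leave the things on the counter where they are.

Things in the scene. Friction and masses are not known exactly. Their poses are not given: they have to be found in the camera images.
- drawer (a joint): Slide of the rack's drawer, in m: 0 = fully shut, 0.18 = its end stop; starts 0.150 to 0.175 open. Shutting moves it away from the robot. It stays where it is left; sliding it takes about 3 N.
- drawer_floor (a point): Centre of the top of the drawer's floor, 16 mm above the counter; moves with the drawer. x points into the rack (shutting direction), y left along the drawer, z up. Inside: 320 wide (y), x from -110 to +102. Side walls 10 thick end 39 above this floor; front panel 15 thick, 376 wide, ends 62 above it. The rack opening is 66 high above it.
- drawer_pull (a point): Middle of the robot-facing side of the cast aluminium bar pull on the drawer front, 50 mm above the counter; moves with the drawer. The bar runs 130 mm along the drawer's width, is 12 mm deep and 16 mm high, and stands 23 mm clear of the front panel. Its face looks along -x of drawer_floor.
- die: Steel hemming die segment, 0.5 to 0.9 kg, on end in the drawer, 100 to 120 mm left or right of its middle. Origin: centre of lower end; z up along its 90 length. Block 30 (x) by 28 (y): slot 6 wide at +x, 12-thick tang to x = -27 at the back. x, y within 0.25 rad of the drawer's. Pushed on a y face near the top with 1 to 3 N it tips without sliding, and falls by itself past 17 degrees.
- die_center (a point): Middle of the die's block, 45 mm from either end; 45 mm above the drawer floor when it stands, 14 mm when it lies on a flat side.
- bushing: Bronze bushing (ring, 32 outer diameter, 20 bore, 30 high) standing in the drawer near the side opposite the die. Origin: centre of its underside. To be left standing.
- bushing_b: An equal bronze bushing standing on the counter beside the drawer; bystander. Origin: centre of its underside.
- radius_tip: Steel radius tip, 60 (x) by 22 (y) by 25 high, round on top, lying on the counter beside the drawer; bystander. Origin: centre of its underside.
- guard: Blue plastic die guard, a channel 120 (x) by 44 (y) by 34 high lying open side down on the counter beside the drawer; bystander. Origin: centre of its underside.
- rack_front (a point): Middle of the top front edge of the fixed grey rack base, 104 mm above the counter; same axes as drawer_floor. The rack reaches 240 back from here (+x) and 190 to either side (y), with a solid cover; punches lying on the cover, 100 mm or more behind this edge, reach 138 above the counter. The inner side of the drawer front meets this plane when shut.
Not all that is in view belongs to the job. What is shaped like the die but black is not meant.

How it is judged:
On the way, in this order (a step that is already met when the one before it is completed fails the run):
1. the die lies flat across the drawer, the drawer still open (angle between die's own z axis and vertical between 1.45 and 1.69 rad and z of die_center in the frame of drawer_floor between 0.005 and 0.024 m and x of die_center in the frame of drawer_floor between -0.11 and 0.11 m and y of die_center in the frame of drawer_floor between -0.16 and 0.16 m and angle between the z axis of die and the y axis of drawer_floor, either way round below 0.7 rad and linear speed of die below 0.03 m/s and value of joint drawer above 0.125 m), for 0.2 s.
2. the drawer is fully shut (value of joint drawer below 0.007 m), for 0.2 s.
At the end, for the whole second after the job is handed in: The drawer is shut to within 7 mm; the die lies flat on the drawer floor (its length within 7 degrees of level and within 40 degrees of straight across the drawer), at rest; the bushing in the drawer still stands on the floor (angle between die's own z axis and vertical between 1.45 and 1.69 rad and z of die_center in the frame of drawer_floor between 0.005 and 0.024 m and x of die_center in the frame of drawer_floor between -0.11 and 0.11 m and y of die_center in the frame of drawer_floor between -0.16 and 0.16 m and angle between the z axis of die and the y axis of drawer_floor, either way round below 0.7 rad and linear speed of die below 0.03 m/s and angle between bushing's own z axis and vertical below 0.2 rad and z of bushing in the frame of drawer_floor between -0.006 and 0.01 m and x of bushing in the frame of drawer_floor between -0.11 and 0.11 m and y of bushing in the frame of drawer_floor between -0.16 and 0.16 m and value of joint drawer below 0.007 m); the robot touches nothing.
It fails at once if the die is lifted (its middle more than 60 mm above the drawer floor) (z of die_center in the frame of drawer_floor above 0.06 m).
It fails at once if the bushing in the drawer is tipped or lifted (angle between bushing's own z axis and vertical above 0.35 rad or z of bushing in the frame of drawer_floor above 0.015 m).
It fails at once if a thing on the counter is moved more than 25 mm (distance of any of bushing_b, radius_tip, guard from where it was at the start of the episode above 0.025 m).
It also fails if it takes over 48 s, if anything falls off the work surface, if the arm or the gripper's body presses on something with over 40 N, if the wrist force passes 120 N, or if a joint passes its speed limit or range.

## Working session

There is one attempt and no reset: what is moved stays moved. The work goes in short steps, each a Python script; the robot and the scene stay as the last script left them, time stands still between calls to the robot, and variables do not carry over. Pictures are saved under pics/ and viewed, about 8 in all and at most 12, crops included, and the job is handed in when it is done.

```bash
mkdir -p pics; cat > h.py <<'E'
import numpy as np, cv2
from station import *
def cam(name):
    c=get_calibration(name); K=np.array([[c['fx'],0,c['cx']],[0,c['fy'],c['cy']],[0,0,1]])
    if 'R' in c: return K,np.array(c['R']),np.array(c['t'])
    from scipy.spatial.transform import Rotation as Ro
    T=np.eye(4);T[:3,:3]=Ro.from_quat(current_orientation()).as_matrix();T[:3,3]=current_position()
    M=np.linalg.inv(T@np.array(c['T_tool_cam']));return K,M[:3,:3],M[:3,3]
def ray(C,r,c):
    K,R,t=C; d=R.T@np.linalg.solve(K,[c,r,1.]); return -R.T@t,d
def atz(C,r,c,z):
    o,d=ray(C,r,c); return o+d*(z-o[2])/d[2]
def cloud(C,D):
    K,R,t=C; v,u=np.mgrid[:480,:640]; P=np.stack([(u-K[0,2])/K[0,0]*D,(v-K[1,2])/K[1,1]*D,D],-1)
    return (P-t)@R
E
cat > a.py <<'E'
from h import *
for n in ("scene","top"):
    C=cam(n); im,D=camera(n); cv2.imwrite(f"pics/{n}0.png",im); W=cloud(C,D); np.savez(f"{n}0.npz",W=W,D=D,im=im)
    for th in ("drawer_floor","drawer_pull","die","die_center","bushing","radius_tip","guard","rack_front"):
        for o in place_of(th,n)[:4]:
            r,c=o['at']; i,j=int(np.clip(r,0,479)),int(np.clip(c,0,639))
            print(n,th,round(o['conf'],2),np.round(o['at']),np.round(W[i,j],3))
print(current_time_s())
E
python3 a.py
```

```text
scene drawer_pull 0.56 [257. 233.] [ 0.472 -0.026  0.056]
scene die 0.9 [194. 388.] [0.658 0.253 0.013]
scene die 0.76 [256. 324.] [0.614 0.05  0.045]
scene die 0.63 [207. 241.] [0.421 0.09  0.036]
scene die_center 0.83 [194. 241.] [0.422 0.096 0.067]
scene die_center 0.75 [176. 391.] [0.657 0.254 0.068]
scene die_center 0.62 [242. 323.] [0.613 0.048 0.091]
scene bushing 0.65 [192. 344.] [0.579 0.212 0.026]
scene bushing 0.55 [344. 238.] [ 0.559 -0.161  0.045]
scene radius_tip 0.72 [233. 420.] [0.746 0.192 0.014]
scene guard 0.85 [448. 174.] [ 0.551 -0.34   0.034]
scene rack_front 0.82 [305. 325.] [ 0.649 -0.023  0.013]
top drawer_floor 0.72 [250. 361.] [ 0.617 -0.054  0.017]
top drawer_pull 0.85 [329. 339.] [ 0.468 -0.012  0.054]
top die 0.81 [357. 277.] [0.417 0.096 0.088]
top die 0.75 [257. 295.] [0.594 0.069 0.106]
top die 0.73 [228. 199.] [0.647 0.249 0.076]
top die_center 0.93 [227. 194.] [0.645 0.255 0.089]
top die_center 0.73 [360. 270.] [0.411 0.109 0.083]
top die_center 0.64 [255. 294.] [0.598 0.071 0.105]
top bushing 0.69 [289. 409.] [ 0.544 -0.15   0.016]
top bushing 0.65 [264. 215.] [0.585 0.23  0.01 ]
top radius_tip 0.64 [190. 229.] [0.73  0.204 0.025]
top guard 0.72 [294. 502.] [ 0.538 -0.324  0.035]
top rack_front 0.58 [218. 368.] [ 0.669 -0.058  0.103]
0.9
```

View pics/top0.png

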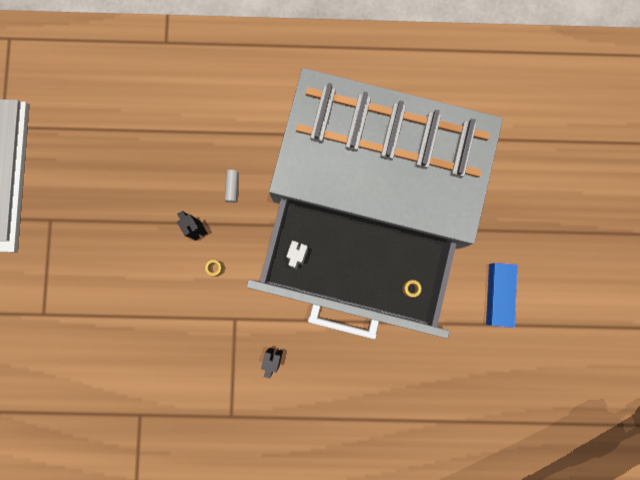

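View pics/scene0.png

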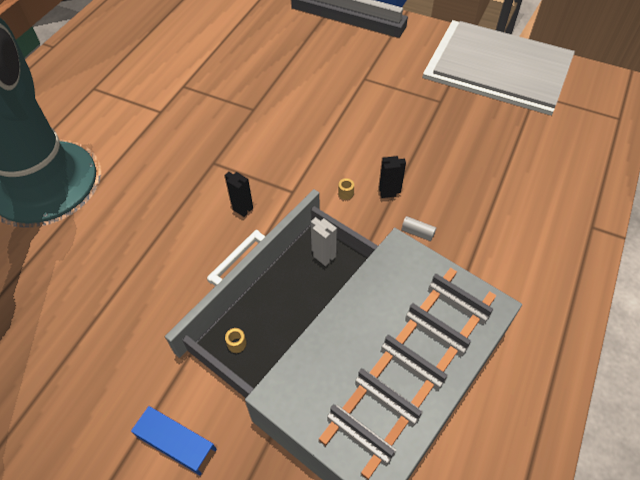

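The two lookalikes are black and on the counter, at top (360,270) and (227,194). The bright steel one at top (255,297), inside the drawer on its left side, is the die. The bushing to leave standing is at (289,412). Next I'll fit the drawer frame and the die from the depth data, with one close crop.

```bash
cat > b.py <<'E'
from h import *
z=np.load("top0.npz");W=z['W'];im=z['im']
def rect(m):
    P=W[m][:,:2].astype(np.float32)*1000; r=cv2.minAreaRect(P); return np.round(r[0],1),np.round(r[1],1),round(r[2],2),len(P)
v,u=np.mgrid[:480,:640]
Z=W[...,2]
rk=(abs(Z-.104)<.006)&(u>268)&(u<505)&(v>60)&(v<248)&~((v>235)&(u<310))&~((u<312)&(v>225)); print("rack",rect(rk))
fp=(abs(Z-.078)<.005)&(u>240)&(u<455)&(v>275)&(v<340); print("front",rect(fp), np.median(Z[fp]))
pl=(abs(Z-.058)<.006)&(u>300)&(u<385)&(v>300)&(v<345); print("pull",rect(pl))
die=(Z>.09)&(u>280)&(u<315)&(v>232)&(v<275); print("die",rect(die),np.median(Z[die]))
bu=(Z>.036)&(Z<.056)&(u>400)&(u<425)&(v>275)&(v<303); print("bush",rect(bu),np.median(Z[bu]))
s=np.load("scene0.npz"); S=s['W']; v,u=np.mgrid[:480,:640]
d=(S[...,2]>.1)&(S[...,2]<.115)&(u>300)&(u<345)&(v>205)&(v<245); P=S[d]; print("scene die top",P.mean(0),P.min(0),P.max(0))
a=cv2.resize(im[225:300,260:340],None,fx=6,fy=6,interpolation=2);b=cv2.resize(s['im'][200:280,290:360],None,fx=5.5,fy=5.5,interpolation=2)
h=min(a.shape[0],b.shape[0]);cv2.imwrite("pics/crop.png",cv2.resize(np.hstack([a[:h],b[:h]]),(800,410)))
E
python3 b.py
```

```text
rack (array([784.8, -92.4]), array([380.9, 241.7]), 76.95, 21478)
front (array([504.8, -27.4]), array([375.3,  15. ]), 77.04, 1705) 0.07758051787227803
pull (array([487.7, -23.5]), array([129.7,  50. ]), 77.05, 644)
die (array([576.4,  61. ]), array([97. , 36.4]), 10.8, 311) 0.10541151910656275
bush (array([ 544.5, -151.2]), array([28.2, 29.9]), 1.46, 150) 0.04483268286487699
scene die top [0.60319127 0.06539215 0.10457252] [0.5790949  0.04704732 0.10002373] [0.6245726  0.08256355 0.10879151]
```

View pics/crop.png

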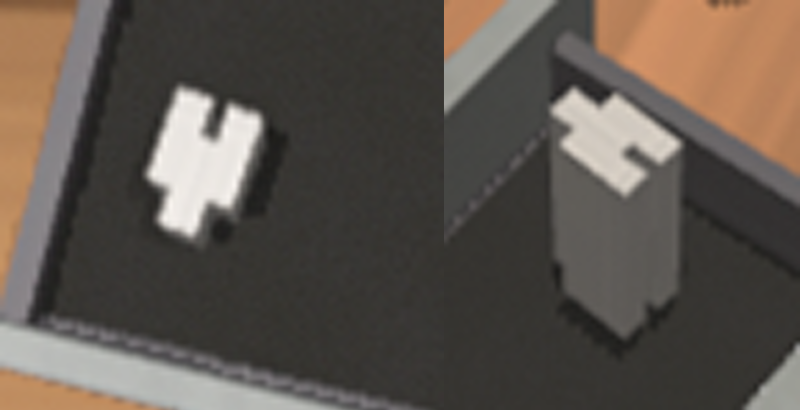

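```bash
cat >> h.py <<'E'
from scipy.spatial.transform import Rotation as Ro
YAW=-np.deg2rad(13.0); X=np.array([np.cos(YAW),np.sin(YAW),0]); Y=np.array([-X[1],X[0],0])
F0=np.array([.5048,-.0274,0])+.1175*X   # floor centre (drawer open, start)
def td(p): p=np.asarray(p)-F0; return np.array([p@X,p@Y,p[2]-.016])
def quat(psi):
    best=None
    for s in (0,np.pi):
        x=np.array([np.cos(psi+s),np.sin(psi+s),0]);z=np.array([0,0,-1.]);q=Ro.from_matrix(np.c_[x,np.cross(z,x),z])
        e=(q.inv()*Ro.from_quat(current_orientation())).magnitude()
        if best is None or e<best[0]: best=(e,q.as_quat())
    return best[1]
E
cat > c.py <<'E'
from h import *
for n,box in (("top",(232,275,280,315)),("scene",(205,245,300,345))):
    z=np.load(n+"0.npz");W=z['W'];im=z['im'];v,u=np.mgrid[:480,:640]
    m=(W[...,2]>.101)&(W[...,2]<.112)&(im.min(-1)>150)&(v>=box[0])&(v<box[1])&(u>=box[2])&(u<box[3])
    r=cv2.minAreaRect(W[m][:,:2].astype(np.float32)*1000);print(n,r,m.sum(),td(np.r_[np.array(r[0])/1000,0]))
rk=np.array([.7848,-.0924,0])-.12*X; print("rack_front",rk,"drawer open",(rk-F0)@X+0-.110)
print("bushing",td([.5445,-.1512,.016]))
print(current_orientation(),quat(-.35))
E
python3 c.py
```

```text
top ((599.1023559570312, 68.3238525390625), (28.0515193939209, 41.78211975097656), 71.49652099609375) 289 [-0.04714779  0.11448387 -0.016     ]
scene ((600.08154296875, 68.1471939086914), (27.61054229736328, 41.7855224609375), 72.6883773803711) 235 [-0.04615396  0.11453201 -0.016     ]
rack_front [ 0.66787559 -0.06540587  0.        ] drawer open -0.060054563327782785
bushing [-0.05096857 -0.11169646  0.        ]
[ 9.75598105e-01  2.19563963e-01 -1.18117923e-05  5.10873291e-05] [ 0.98472654 -0.17410814  0.         -0.        ]
```

```bash
cat > d.py <<'E'
from h import *
psi=-np.deg2rad(18); xd=np.array([np.cos(psi),np.sin(psi),0]); yd=np.array([-xd[1],xd[0],0])
com=np.array([.5996,.0682,0])+.003*xd
eoat.close_gripper(); print("w",current_width())
q=quat(psi); p=com+.044*yd
env.movep(list(p+[0,0,.26]),list(q)); print(current_time_s(),current_position())
C=cam("wrist"); im,D=camera("wrist"); cv2.imwrite("pics/w1.png",im); W=cloud(C,D); np.savez("w1.npz",W=W,im=im,D=D)
m=(W[...,2]>.098)&(W[...,2]<.112)&(np.hypot(*(np.moveaxis(W[...,:2]-com[:2],-1,0)))<.05)&(im.min(-1)>110)
print(m.sum(), cv2.minAreaRect(W[m][:,:2].astype(np.float32)*1000) if m.sum() else '')
print(current_force())
E
python3 d.py
```

```text
w 0.007582047000334145
4.9833 [0.61626808 0.10800065 0.25988582]
0 
[-0.89314845  0.0793856  -0.0751274 ]
```

View pics/w1.png

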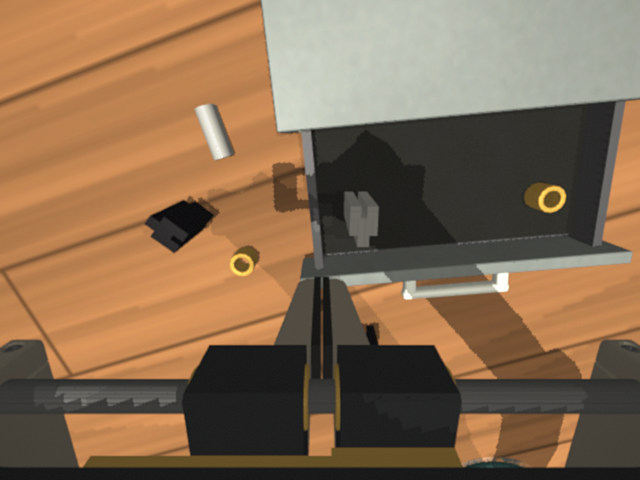

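The wrist view shows the die at about (215,360), upright at the drawer's left. The shut fingers are on the outer side and in line with it, and the bushing stands at (198,546). I'll check the die position by wrist depth, then go down and push in small steps.

```bash
cat > e.py <<'E'
from h import *
psi=-np.deg2rad(18); xd=np.array([np.cos(psi),np.sin(psi),0]); yd=np.array([-xd[1],xd[0],0])
com=np.array([.5996,.0682,0])+.003*xd
z=np.load("w1.npz");W=z['W']
m=(W[...,2]>.100)&(W[...,2]<.112)&(np.hypot(W[...,0]-com[0],W[...,1]-com[1])<.04)
r=cv2.minAreaRect(W[m][:,:2].astype(np.float32)*1000); print(m.sum(),r)
e=np.array(r[0])/1000-[.5996,.0682]; print(e)
if np.hypot(*e)>.008: raise SystemExit
com[:2]+=e/2
p=com+.044*yd
env.move_linear(list(p+[0,0,.12]),.15); env.move_linear(list(p+[0,0,.09]),.06)
f0=np.array(current_force()); print(f0)
for s in np.arange(.038,-.012,-.005):
    env.move_linear(list(com+s*yd+[0,0,.09]),.04)
    print(round(s,3),np.round(np.array(current_force())-f0,1))
env.dwell(.3)
env.move_linear(list(com+.02*yd+[0,0,.20]),.2); env.dwell(.3)
C=cam("top");im,D=camera("top");cv2.imwrite("pics/top1.png",im[180:360,220:480].repeat(3,0).repeat(3,1));np.savez("top1.npz",W=cloud(C,D),im=im)
print(current_time_s(),current_position())
E
python3 e.py
```

```text
945 ((599.9846801757812, 68.26234436035156), (28.088613510131836, 41.937984466552734), 72.05683898925781)
[3.84680176e-04 6.23443604e-05]
[ 0.28072606  0.77342464 -1.02334429]
0.038 [-0.3 -0.2  2.1]
0.033 [-0.4 -0.4  1.4]
0.028 [-0.4 -0.4  1.2]
0.023 [-0.1  1.   1.1]
0.018 [0.4 0.2 1.5]
0.013 [-0.2 -0.4  1.2]
0.008 [-0.4 -1.1  1.3]
0.003 [ 0.3 -0.5  0.2]
-0.002 [-0.4 -0.2  1.2]
-0.007 [ 0.7 -1.6  0.8]
10.9083 [0.60848638 0.08606527 0.19916039]
```

View pics/top1.png

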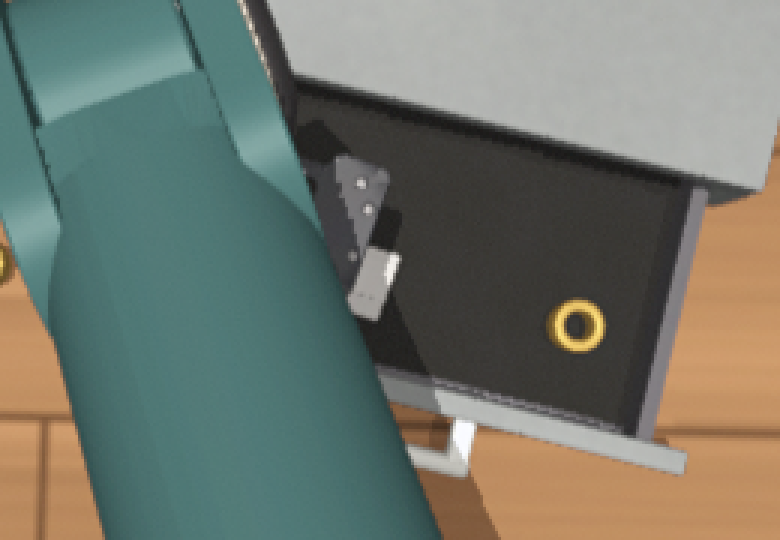

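The die appears to be lying down with its end toward the middle, and the bushing still stands. I'll move to above the front of the pull and check without the arm in the way.

```bash
cat > f.py <<'E'
from h import *
env.move_linear(list(np.array(current_position())+[0,0,.06]),.2)
g=F0-.160*X-.028*X; q=quat(YAW)
env.movep(list(g+[0,0,.2]),list(q))
out=[]
for n,b in (("top",(180,360,220,480)),("scene",(170,380,160,420))):
    C=cam(n);im,D=camera(n);W=cloud(C,D);out.append(cv2.resize(im[b[0]:b[1],b[2]:b[3]],(400,300)))
    v,u=np.mgrid[:480,:640]; d=(W-F0)@np.c_[X,Y,[0,0,1]]-[0,0,.016]
    m=(abs(d[...,0])<.095)&(abs(d[...,1])<.15)&(d[...,2]>.02)&(d[...,2]<.055)&(im.min(-1)>120)
    mm=m&(d[...,1]>-.08)
    print(n,mm.sum(),np.round(cv2.minAreaRect(d[mm][:,:2].astype(np.float32)*1000)[:2],1),cv2.minAreaRect(d[mm][:,:2].astype(np.float32)*1000)[2],np.median(d[mm][:,2]))
cv2.imwrite("pics/s2.png",np.hstack(out)); print(current_time_s(),current_position())
E
python3 f.py
```

```text
top 890 [[-53.5  54. ]
 [ 89.7  42. ]] 84.30583953857422 0.027261004811184136
scene 819 [[-50.5  53.6]
 [ 91.5  42.3]] 84.91091918945312 0.026801525626173738
12.2917 [ 0.43784361 -0.01068192  0.20042554]
```

View pics/s2.png

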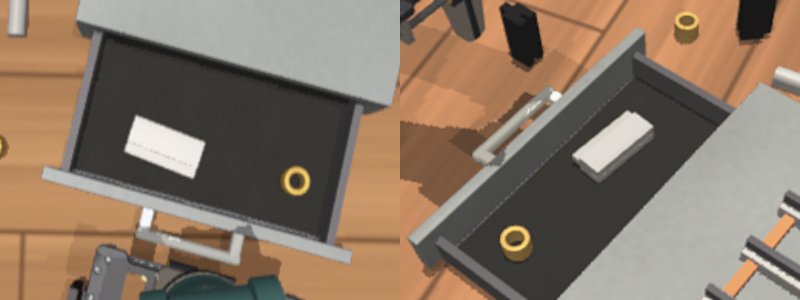

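Flat: top at 27 mm, 5.5° off straight across, bushing upright. Now shut the drawer.

```bash
cat > g.py <<'E'
from h import *
g=F0-.160*X; zz=np.array([0,0,.042])
env.move_linear(list(g-.028*X+zz),.15); f0=np.array(current_force())
env.move_linear(list(g-.012*X+zz),.05)
env.move_linear(list(g+.135*X+zz),.08); print(np.round(np.array(current_force())-f0,1))
for s in np.arange(.139,.165,.003):
    env.move_linear(list(g+s*X+zz),.03); f=np.array(current_force())-f0; print(round(s,3),np.round(f,1),np.round((current_position()-g)@X,4))
    if -f@X>9: break
env.dwell(.4); print(np.round(np.array(current_force())-f0,1))
env.move_linear(list(g+.10*X+zz),.1); env.move_linear(list(g+.09*X+[0,0,.25]),.2)
env.movep([.35,-.35,.3],list(quat(YAW)))
C=cam("top");im,D=camera("top");W=cloud(C,D)
v,u=np.mgrid[:480,:640]; d=(W-F0)@np.c_[X,Y,[0,0,1]]
m=(abs(d[...,2]-.078)<.005)&(abs(d[...,1])<.19)&(d[...,0]>-.15)&(d[...,0]<.06)
r=cv2.minAreaRect(d[m][:,:2].astype(np.float32)*1000);print(r,m.sum())
o=[cv2.resize(im[50:350,190:530],(400,340))]
im,_=camera("scene");o.append(cv2.resize(im[100:470,120:540],(400,340)));cv2.imwrite("pics/end.png",np.hstack(o)); print(current_time_s())
E
python3 g.py
```

```text
[-0.6  0.2  0.3]
0.139 [-0.5  0.2 -0.5] 0.1399
0.142 [-1.1 -0.7 -0.2] 0.1427
0.145 [-0.8 -1.2  0.4] 0.1455
0.148 [ 0.1 -0.5  0.8] 0.1484
0.151 [-0.9 -0.8 -0.2] 0.1513
0.154 [-8.4  0.5  6.3] 0.1513
0.157 [-15.8   2.2  12.6] 0.1514
[-16.2   1.7  12. ]
((42.574275970458984, -0.8272247314453125), (377.2636413574219, 16.84315299987793), 89.9407730102539) 1694
21.5417
```

View pics/end.png

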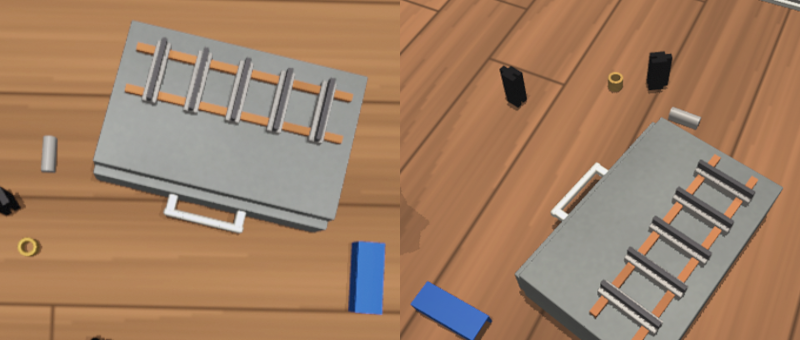

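```bash
python3 -c "
from station import *
env.job_done(); print(current_time_s())"
```

```text
the job is handed in; nothing more can be done
the job is handed in; nothing more can be done
```

The die lies flat across the drawer, the drawer is fully shut, and I handed the job in at about 22 s of the 48 s allowed.

- **Die:** I tipped the bright steel die toward the middle with the shut fingertips. Before shutting, both cameras showed it flat. Its top face was 27 mm above the drawer floor and its length about 5.5° off straight across. Its middle was at about x −0.05, y +0.05 in the drawer frame.
- **Drawer:** I pushed it by the pull until it hit the stop, about 16 N along x. The drawer front then measured 160 mm further in, with its inner side within about 0.1 mm of the rack's front plane. The drawer was measured as 160 mm open at the start.
- **Other things:** The bushing in the drawer stood upright just before shutting. The bushing, radius tip and guard on the counter look untouched in the last pictures, though I did not measure them again. The arm was clear of everything when I handed in.

**Unchecked or disagreeing:**
- The inside of the drawer can't be seen once it is shut, so the final state of the die and bushing is inferred from the slow, smooth push.
- Force readings taken between push steps were about 1 N, not the 3 N stated for sliding. They were taken after each step had stopped, which may explain the difference.

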